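# Index a stone-setting turntable and lock it

### The job

Grip the black bar on the setting turntable and turn it clockwise (seen from above), feeling for the one hidden notch where the turning resistance dips and the dial settles. Leave it in that notch, then press the red lock pin gently, without forcing it, until it is fully home, and let go of everything. Do not disturb the steel block, the graver, the jar or the ring tray around it.

Things in the scene. Friction and masses are not known exactly. Their poses are not given: they have to be found in the camera images.
- setter: Green fixed base of the turntable, a box 150 (x) by 210 (y) by 40 mm high, screwed to the bench. Origin on its underside, on the dial's axis; z up. The red lock pin stands 80 mm from the axis along -y. The hidden notch mechanism is inside and cannot be seen.
- dial (a joint): Dial angle in rad, growing clockwise seen from above, hard stops at 0 and 1.8. Starts at 0 to 0.25; its one notch is hidden anywhere from 0.55 to 1.35. Turning takes 0.07 N m. From 0.08 rad before the notch centre a spring pulls it on (torque dips to -0.14), at the centre torque jumps to +0.4 and fades by 0.08 rad beyond. Let go within 0.05 rad of the centre, it settles there.
- dial_grip (a point): On the dial's vertical axis, 77 mm above the bench, in the black bar grip: 50 mm along the point's x, 14 mm thick along y, from 48 to 88 mm above the bench. Below it a bright round plate 110 mm wide, top 48 mm above the bench, bears a brass clip with a gold ring 44 mm from the axis on the point's -x, up to 80 mm high. z up; it turns with the dial.
- lock (a joint): Travel of the red lock pin in m: 0 up, 0.012 fully home (hard stop). It slides with about 3 N of friction and stays where it is left. It goes home only while the dial is within about 0.04 rad of the notch centre; elsewhere it is blocked at about 0.004.
- lock_top (a point): Centre of the top of the red lock pin's round button, 18 mm wide: 60 mm above the bench when up, 48 mm when fully home. It sits in a brass collar 30 mm wide whose top is 46 mm above the bench. z up; presses straight down.
- bench_block: Bystander: loose dark steel block 100 x 100 x 22 mm; origin under its centre.
- graver: Bystander: loose graver with wooden handle, 160 mm long, lying along its x.
- jar: Bystander: loose amber jar with brass lid, 48 mm wide, 55 mm high; origin under its centre.
- ring_tray: Bystander: loose dark wooden ring tray 90 x 120 x 22 mm; origin under its centre.

How it is judged (in metres and radians):
On the way, in this order (a step that is already met when the one before it is completed fails the run):
1. the dial has been turned on clockwise, past 0.45 rad, with the lock pin still up (value of joint dial above 0.45 rad and value of joint lock below 0.006 m), for 0.2 s.
2. the lock pin is pressed home with the dial in its notch (value of joint lock above 0.01 m), for 0.2 s.
At the end, for the whole second after the job is handed in: The lock pin is down by more than 10 of its 12 mm (possible only with the dial in its hidden notch), the dial stands past 0.45 rad and still, and the robot has let go (value of joint lock above 0.01 m and value of joint dial above 0.45 rad and velocity of joint dial between -0.05 and 0.05 rad/s); the robot touches nothing.
It fails at once if the lock pin is forced: pressed with more than 30 N (contact force between the fingers and lock above 30 N).
It fails at once if the steel block is moved more than 15 mm (distance of bench_block from where it was at the start of the episode above 0.015 m).
It fails at once if the graver is moved more than 15 mm (distance of graver from where it was at the start of the episode above 0.015 m).
It fails at once if the jar is moved more than 15 mm (distance of jar from where it was at the start of the episode above 0.015 m).
It fails at once if the ring tray is moved more than 15 mm (distance of ring_tray from where it was at the start of the episode above 0.015 m).
It also fails if it takes over 67 s, if anything falls off the work surface, if the arm or the gripper's body presses on something with over 40 N, if the wrist force passes 120 N, or if a joint passes its speed limit or range.

### The arm

A 6-joint arm with a two-finger parallel gripper is mounted at the origin on the work surface. World frame = base frame: x ahead of the robot, y to its left, z up, the work surface at z = 0. Lengths are in m, angles in degrees, forces in N, time in s.
With the tool pointing down it reaches from about 0.3 to 0.75 m from the base axis. Payload 8.5 kg.
Tool frame: the origin (TCP) lies midway between the tips of the shut fingers; the grasp point (between the pads) lies env.tcp_to_grasp behind it (env.tcp_to_grasp is the distance from the TCP to the grasp point, in m); z points along the fingers, y is the line along which they close (so a half turn about z gives the same grasp; the last joint's range is limited). The gripper opens to 85 mm and grips with 20 to 120 N. Pads are 22 mm wide; open, the fingers measure 114 mm over their backs; the gripper's body (76 mm by 85 mm) begins 54 mm behind the grasp point. The pads swing forward as they close: fully open they stand 13 mm farther back than shut.
Start: joints at [50.861, 21.807, 74.336, -0, 83.858, -12.336], TCP at [0.248, 0.491, 0.231] pointing down, gripper open.
Joint ranges: [-178.18, 178.18], [-50.72, 133.34], [12.68, 142.11], [-81.47, 261.47], [9.98, 163.14], [-165.26, 165.26]. Speed limits (degrees/s): [136.94, 136.94, 180, 180, 180, 180].

### API

Orientations are given as a 3x3 rotation matrix whose columns are the frame's x, y, z axes.
In Python, from rig import observe, optics, job, env gives the robot as it stands. The module is installed in compiled form; this text tells all that it offers.
- The arm moves only by the shell command python3 -m jog 'ROWS' [FORCE]. ROWS is JSON, a list of rows, each a list of 7 numbers: the turn, a rotation vector about the tool's x, y, z in rad, then the shift along the tool's x, y, z in m, then the opening in per cent of the stroke, from 0 (shut) to 100 (fully open). A call has 1 to 10 rows; each row shifts and turns the commanded pose from where the row before left it, along the tool's axes as they then stand; what a row does not reach is not made up. A row lasts 1/8 s, in which the tool goes at most 62.5 mm and 10.7 degrees, less where a joint would pass 70% of its speed; a pose out of reach is approached as far as the arm can. A call is refused whole if a number of a shift passes 0.0625 or a number of a turn 0.188, either way. A call with a gripper value outside its range is refused whole. The fingers move at their own pace and stop on an object; FORCE is the grip in N (left out, the last holds). Time passes only in rows, so rows that do not move let the fingers close. It gives the time, the measured TCP pose, the force, the opening and the grip force at its end, in the units of the state.
- observe(): the state, without advancing time (a new reading comes with each control period).
- optics.get_image(name): name is "scene" or "top" or "wrist"; returns a dict with "pixels" (480x640x3 uint8, red, green, blue), "mtx" (3x3 intrinsics, pixels), "dist_coeffs" ([k1, k2, p1, p2, k3] as OpenCV has them; the pictures are not rectified), "rvec" (rotation vector, rad) and "tvec" (3), from world to camera coordinates, as OpenCV has them. Camera axes: x right, y down, z forward; pixel columns grow to the right and rows downward; lengths in m; the calibration is good to about 2 mm. A picture is of the moment at which its call begins. There is no depth.
- job.close_job(): hands the job in; it is judged then, once.
The state is a dict: "time_s": time; "q": joint angles; "qvel": joint speeds; "joint_efforts": joint torques, N m; "position": TCP position; "tool_rot": TCP orientation; "ft_force": force on the tool from outside, world axes, zero at the start; "wrist_torque": the same for the moment, N m; "grip_width": finger opening in m; "gripper_force": force on a finger pad.
Only numpy, scipy, OpenCV 4.12 (cv2) and the standard library are available. Lean on these libraries where they do the work, as an engineer would, in place of code of your own. Each camera call takes 0.05 s, during which the arm holds its last target. There are 200 camera calls.

## Working session

There is one attempt and no reset: what is moved stays moved. The work goes in short steps, Python scripts to look and compute and a shell command to move; the robot and the scene stay as the last step left them, time stands still between calls to the robot, and variables do not carry over. Pictures are saved under pics/ and viewed, at most 10 in all, crops included, and the job is handed in when it is done.

```bash
mkdir -p pics; python3 - <<'E'
from rig import observe, optics, env
import cv2,pickle
s=observe();print({k:s[k] for k in s}); print(env.tcp_to_grasp)
for n in("top","scene"):
    d=optics.get_image(n);pickle.dump(d,open(n+'.pkl','wb'));cv2.imwrite(f'pics/{n}0.png',d['pixels'][:,:,::-1])
E
```

```text
{'time_s': 0.0, 'q': array([ 5.08592974e+01,  2.18421528e+01,  7.43845964e+01, -3.72512628e-04,
        8.38581327e+01, -1.23375798e+01]), 'qvel': array([ 0.02076682,  0.00403763, -0.00309782, -0.00203237,  0.07329765,
        0.04684523]), 'joint_efforts': array([ 3.66405162e-03, -4.48455727e+01, -2.31287527e+01, -2.12339978e-05,
        4.70571962e-03,  4.60304580e-05]), 'position': array([0.24784098, 0.49066877, 0.23070181]), 'tool_rot': array([[-8.92561414e-01,  4.50924890e-01, -9.30128610e-04],
       [ 4.50925743e-01,  8.92560723e-01, -1.15310399e-03],
       [ 3.10232975e-04, -1.44863506e-03, -9.99998903e-01]]), 'ft_force': array([-1.01842864,  0.0094224 , -0.43700184]), 'wrist_torque': array([-0.02337474, -0.03684551,  0.02411894]), 'gripper_force': 0.0, 'grip_width': 0.08507225838849367}
0.0187
```

View pics/top0.png

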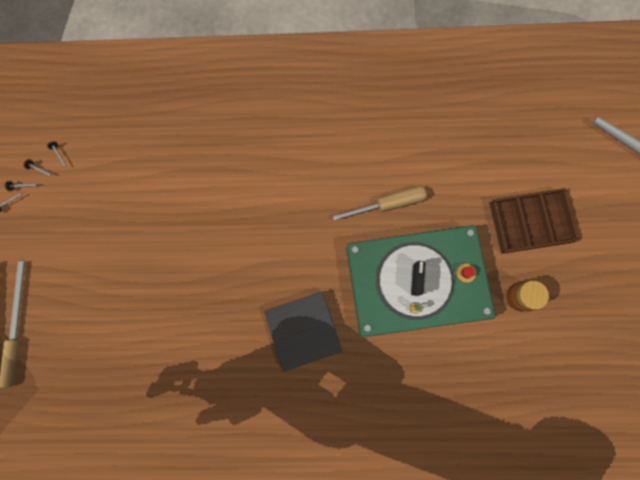

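View pics/scene0.png

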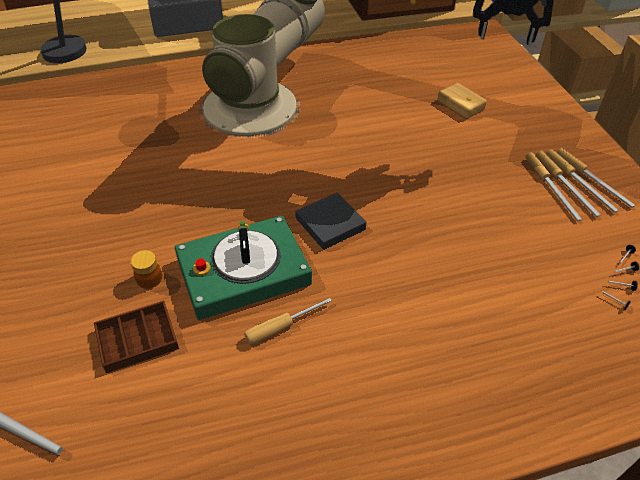

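The top view shows the dial plate at (416,281), the black bar at (419,277), the red pin at (467,272) and the clip with its ring at (415,307). The block is at (303,330), the graver runs (335,217)–(430,195), the tray is at (535,220) and the jar at (533,295). The scene view agrees with this layout.

```bash
cat > h.py <<'E'
import numpy as np,cv2
def ray(d,uv,z):
    uv=np.array(uv,float).reshape(-1,1,2)
    n=cv2.undistortPoints(uv,d['mtx'],d['dist_coeffs']).reshape(-1,2)
    R=cv2.Rodrigues(d['rvec'])[0];t=np.array(d['tvec']).reshape(3)
    c=-R.T@t; v=np.c_[n,np.ones(len(n))]@R
    return c+v*((z-c[2])/v[:,2])[:,None]
def mask(d,lo,hi,box,k=0):
    h=cv2.cvtColor(d['pixels'],cv2.COLOR_RGB2HSV);m=cv2.inRange(h,np.array(lo),np.array(hi))
    b=np.zeros_like(m);x0,y0,x1,y1=box;b[y0:y1,x0:x1]=255;return m&b
def big(m):
    cs=cv2.findContours(m,cv2.RETR_EXTERNAL,cv2.CHAIN_APPROX_NONE)[0]
    return max(cs,key=cv2.contourArea).reshape(-1,2)
E
python3 - <<'E'
import pickle;from h import *
d=pickle.load(open('top.pkl','rb'));s=pickle.load(open('scene.pkl','rb'))
np.set_printoptions(precision=4,suppress=True)
def rep(d,gb,pb,rb,bb):
    g=big(mask(d,(60,70,20),(95,255,160),gb)); G=ray(d,g,.04)[:,:2]
    r=cv2.minAreaRect(G.astype(np.float32)*1000);print('green',r)
    p=big(mask(d,(0,0,110),(180,60,255),pb));P=ray(d,p,.048)[:,:2]
    h=cv2.convexHull(P.astype(np.float32)*1000);print('plate',cv2.fitEllipse(h))
    red=big(mask(d,(0,190,120),(6,255,255),rb)); print('red',red.mean(0),ray(d,red,.06).mean(0),ray(d,red,.06).min(0),ray(d,red,.06).max(0))
    b=big(mask(d,(0,0,0),(180,255,45),bb));print('bar',cv2.minAreaRect((ray(d,b,.088)[:,:2]*1000).astype(np.float32)))
rep(d,(340,220,500,340),(375,240,456,320),(455,260,480,285),(400,255,435,300))
rep(s,(170,210,315,320),(205,225,285,285),(190,255,212,275),(230,225,255,268))
for n,uv,z in(('jar',(533,295),.055),('clip',(415,307),.06),('block',(303,330),.022),('tray corners',[(491,201),(502,252)],.022),('graver',[(335,217),(430,195)],.01)):print(n,ray(d,uv,z)[:,:2])
c=d['pixels'][225:345,340:500,::-1];cv2.imwrite('pics/crop.png',cv2.resize(c,(800,600),interpolation=cv2.INTER_CUBIC))
E
```

```text
green ((503.73516845703125, -106.71269226074219), (145.47525024414062, 206.93429565429688), 7.267949104309082)
plate ((502.83392333984375, -99.50357818603516), (110.61961364746094, 111.1069564819336), 39.60136795043945)
red [467.8    271.6667] [ 0.5128 -0.1777  0.06  ] [ 0.5062 -0.1855  0.06  ] [ 0.5185 -0.1705  0.06  ]
bar ((501.1744384765625, -96.42189025878906), (14.464330673217773, 44.63874053955078), 83.47102355957031)
green ((518.3997192382812, -105.57598876953125), (173.6701202392578, 209.273681640625), 7.292999267578125)
plate ((503.1559753417969, -98.55644226074219), (109.08392333984375, 110.57755279541016), 112.85948944091797)
red [200.0417 261.8333] [ 0.5135 -0.1777  0.06  ] [ 0.5053 -0.1851  0.06  ] [ 0.521  -0.1698  0.06  ]
bar ((520.0713500976562, -100.23088073730469), (13.832730293273926, 80.24312591552734), 83.41510009765625)
jar [[ 0.4766 -0.2735]]
clip [[ 0.4607 -0.0952]]
block [[0.4282 0.0767]]
tray corners [[ 0.6337 -0.2356]
 [ 0.5482 -0.2458]]
graver [[ 0.6148  0.0223]
 [ 0.6497 -0.1392]]
```

View pics/crop.png

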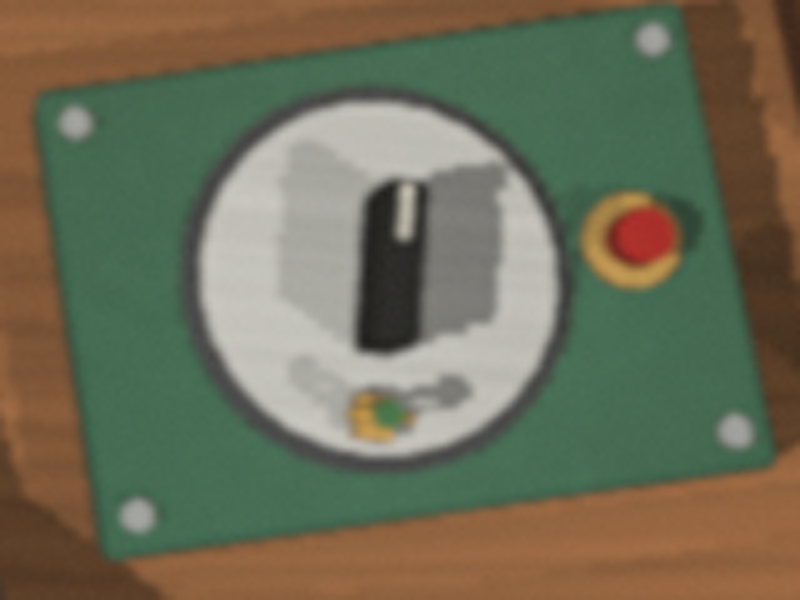

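The crop shows the bar running from (380,345) to (400,190), with the white mark on its far end and the clip at the near end at (380,412). The dial axis is at about (0.503, -0.099), the bar yaw is about -6.5°, and the pin is at (0.513, -0.178). I'll move above the dial and align with the bar.

```bash
python3 -m jog '[[0,0,0,-0.038,-0.0317,0,60],[0,0,0,-0.038,-0.0317,0,60],[0,0,0,-0.038,-0.0317,0,60],[0,0,0,-0.038,-0.0317,0,60],[0,0,0,-0.038,-0.0317,0,60],[0,0,0,-0.038,-0.0317,0,60],[0,0,0,-0.038,-0.0317,0,60],[0,0,0,-0.038,-0.0317,0,60],[0,0,0,-0.038,-0.0317,0,60],[0,0,0,-0.038,-0.0317,0,60]]' 30
python3 -m jog '[[0,0,0,-0.038,-0.0317,0,60],[0,0,0,-0.038,-0.0317,0,60],[0,0,0,-0.038,-0.0317,0,60],[0,0,-0.118,0,0,0,60],[0,0,-0.118,0,0,0,60],[0,0,-0.118,0,0,0,60],[0,0,0,0,0,0,60]]'
python3 - <<'E'
from rig import *
from h import *
np.set_printoptions(precision=4,suppress=True)
d=optics.get_image('wrist');cv2.imwrite('pics/wrist1.png',d['pixels'][:,:,::-1])
s=observe();print(s['position'],s['tool_rot'],s['q'],s['time_s'])
R=s['tool_rot'];y=np.arctan2(R[1,1],R[0,1]);print('tool y yaw',np.degrees(y))
print('shift in tool axes to axis',R.T@(np.array([.503,-.099,.0583])-s['position']))
c=ray(d,[[0,0],[640,480]],.05);print(c)
E
```

```text
time_s: 1.35
position: [0.4445, 0.035, 0.2312]
tool_rot: [[-0.892, 0.451, -0.0], [0.451, 0.892, 0.0], [0.0, 0.0, -1.0]]
ft_force: [1.1, 1.3, -0.3]
grip_width: 0.0516
gripper_force: 0.0
time_s: 2.22
position: [0.503, -0.0996, 0.2311]
tool_rot: [[-0.993, 0.115, -0.001], [0.115, 0.993, 0.0], [0.001, 0.0, -1.0]]
ft_force: [-0.9, 0.0, -0.3]
grip_width: 0.0511
gripper_force: 0.0
[ 0.503  -0.0996  0.2311] [[-0.9933  0.1159 -0.0005]
 [ 0.1159  0.9933  0.0002]
 [ 0.0005  0.0002 -1.    ]] [ -24.4515   18.0896   80.1217    0.0011   81.8197 -107.7938] 2.275
tool y yaw 83.34213972319753
shift in tool axes to axis [-0.      0.0006  0.1728]
[[ 0.3208 -0.3069  0.05  ]
 [ 0.8018  0.1841  0.05  ]]
```

View pics/wrist1.png

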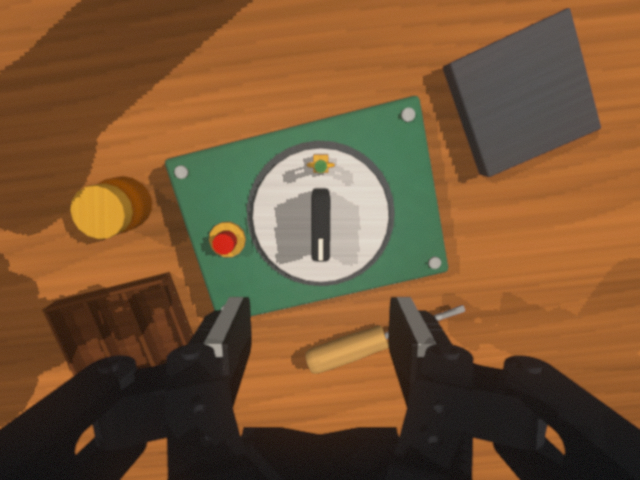

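The wrist view shows the bar upright at (320,190)–(320,260), centred between the fingers. The plate centre is at (321,213) and the pin at (223,243). The alignment is good, so I'll descend and grip.

```bash
python3 -m jog '[[0,0,0,0,0,0.05,60],[0,0,0,0,0,0.05,60],[0,0,0,0,0,0.03,60],[0,0,0,0,0,0.025,60],[0,0,0,0,0,0.018,60],[0,0,0,0,0,0,60],[0,0,0,0,0,0,10],[0,0,0,0,0,0,0],[0,0,0,0,0,0,0],[0,0,0,0,0,0,0]]' 40
cat > st.py <<'E'
from rig import *
import numpy as np
s=observe();R=s['tool_rot'];t=s['wrist_torque']
print('t',s['time_s'],'p',s['position'].round(4),'yaw',np.degrees(np.arctan2(R[1,1],R[0,1])).round(2),'F',s['ft_force'].round(1),'T',t.round(3),'q',s['q'].round(1),'j6eff',s['joint_efforts'][5].round(3),s['gripper_force'],s['grip_width'])
E
python3 st.py
```

```text
time_s: 3.52
position: [0.5036, -0.0992, 0.0593]
tool_rot: [[-0.993, 0.114, 0.002], [0.114, 0.993, 0.0], [-0.002, 0.0, -1.0]]
ft_force: [1.0, 5.3, 6.2]
grip_width: 0.0135
gripper_force: 40.5
t 3.525 p [ 0.5036 -0.0992  0.0593] yaw 83.46 F [1.  5.3 6.2] T [ 0.71  -0.082 -0.087] q [-2.440e+01  2.950e+01  9.420e+01  1.000e-01  5.610e+01 -1.079e+02] j6eff -0.059 40.5265474319458 0.013451101376634867
```

```bash
python3 -m jog '[[0,0,0.04,0,0,0,0],[0,0,0.04,0,0,0,0],[0,0,0.04,0,0,0,0],[0,0,0.04,0,0,0,0],[0,0,0.04,0,0,0,0]]' >/dev/null; python3 st.py
python3 -m jog '[[0,0,0.015,0,0,0,0],[0,0,0.015,0,0,0,0]]' >/dev/null; python3 st.py
python3 -m jog '[[0,0,0.015,0,0,0,0],[0,0,0.015,0,0,0,0]]' >/dev/null; python3 st.py
python3 -m jog '[[0,0,0.015,0,0,0,0],[0,0,0.015,0,0,0,0]]' >/dev/null; python3 st.py
```

```text
t 4.15 p [ 0.5035 -0.0993  0.0593] yaw 71.95 F [0.8 4.6 5.3] T [ 0.573 -0.027  0.084] q [-24.4  29.5  94.2   0.   56.1 -96.4] j6eff -0.326 40.52321434020996 0.013543201657205886
t 4.4 p [ 0.5035 -0.0993  0.0593] yaw 70.28 F [0.  3.9 6.5] T [0.574 0.072 0.095] q [-24.4  29.5  94.2   0.   56.1 -94.7] j6eff -0.075 40.50399720668793 0.013401556844655962
t 4.65 p [ 0.5035 -0.0994  0.0593] yaw 68.56 F [0.1 4.3 5.7] T [0.531 0.025 0.101] q [-24.4  29.5  94.2   0.   56.1 -93. ] j6eff -0.078 40.51824688911438 0.013301475898358481
t 4.9 p [ 0.5035 -0.0994  0.0593] yaw 66.84 F [0.9 5.1 6.4] T [0.56  0.061 0.075] q [-24.4  29.5  94.2   0.   56.1 -91.3] j6eff -0.078 40.53001821041107 0.013486828576142912
```

```bash
s(){ python3 st.py | sed -E "s/ p .* yaw/ yaw/; s/q .*j6/j6/"; }
python3 -m jog '[[0,0,0.015,0,0,0,0],[0,0,0.015,0,0,0,0]]' >/dev/null; s
python3 -m jog '[[0,0,0.015,0,0,0,0],[0,0,0.015,0,0,0,0]]' >/dev/null; s
python3 -m jog '[[0,0,0.015,0,0,0,0],[0,0,0.015,0,0,0,0]]' >/dev/null; s
python3 -m jog '[[0,0,0.015,0,0,0,0],[0,0,0.015,0,0,0,0]]' >/dev/null; s
```

```text
t 5.15 yaw 65.12 F [1.  3.6 5.9] T [0.611 0.075 0.146] j6eff -0.078 40.53526818752289 0.013318916174571774
t 5.4 yaw 63.41 F [-0.1  4.1  7. ] T [0.475 0.106 0.088] j6eff -0.078 40.539525747299194 0.013346045666928309
t 5.65 yaw 61.69 F [-0.9  3.5  6.1] T [0.582 0.074 0.084] j6eff -0.078 40.54163217544556 0.0132759528866039
t 5.9 yaw 59.97 F [0.  3.7 6.4] T [0.51  0.117 0.073] j6eff -0.077 40.54469168186188 0.01341172181151687
```

```bash
s(){ python3 st.py | sed -E "s/ p .* yaw/ yaw/; s/q .*j6/j6/"; }
python3 -m jog '[[0,0,0.015,0,0,0,0],[0,0,0.015,0,0,0,0]]' >/dev/null; s
python3 -m jog '[[0,0,0.015,0,0,0,0],[0,0,0.015,0,0,0,0]]' >/dev/null; s
python3 -m jog '[[0,0,0.015,0,0,0,0],[0,0,0.015,0,0,0,0]]' >/dev/null; s
python3 -m jog '[[0,0,0.015,0,0,0,0],[0,0,0.015,0,0,0,0]]' >/dev/null; s
```

```text
t 6.15 yaw 58.25 F [0.2 2.9 5.8] T [0.469 0.109 0.12 ] j6eff -0.077 40.54706811904907 0.013325610803589526
t 6.4 yaw 56.53 F [-0.2  4.2  7.3] T [0.438 0.148 0.043] j6eff -0.077 40.550007820129395 0.013311483518665066
t 6.65 yaw 54.82 F [0.3 4.  6.1] T [0.442 0.141 0.08 ] j6eff -0.078 40.54961800575256 0.013606672017114884
t 6.9 yaw 53.09 F [-0.6  3.8  6.8] T [ 0.423  0.172 -0.015] j6eff -0.101 40.53395211696625 0.013228764601186981
```

```bash
s(){ python3 st.py | sed -E "s/ p .* yaw/ yaw/; s/q .*j6/j6/"; }
python3 -m jog '[[0,0,0.015,0,0,0,0],[0,0,0.015,0,0,0,0]]' >/dev/null; s
python3 -m jog '[[0,0,0.015,0,0,0,0],[0,0,0.015,0,0,0,0]]' >/dev/null; s
```

```text
t 7.15 yaw 51.37 F [-0.7  3.1  6.2] T [0.439 0.112 0.003] j6eff -0.143 40.56452751159668 0.013531304586878137
t 7.4 yaw 49.64 F [-1.2  3.5  6.1] T [ 0.331  0.207 -0.07 ] j6eff -0.207 40.57506501674652 0.013254453310521887
```

The torque is dipping. I'll continue with finer steps.

```bash
s(){ python3 st.py | sed -E "s/ p .* yaw/ yaw/; s/q .*j6/j6/"; }
python3 -m jog '[[0,0,0.007,0,0,0,0],[0,0,0,0,0,0,0]]' >/dev/null; s
python3 -m jog '[[0,0,0.007,0,0,0,0],[0,0,0,0,0,0,0]]' >/dev/null; s
python3 -m jog '[[0,0,0.007,0,0,0,0],[0,0,0,0,0,0,0]]' >/dev/null; s
```

```text
t 7.65 yaw 49.25 F [-0.6  2.9  6.2] T [ 0.406  0.17  -0.08 ] j6eff -0.097 40.59389770030975 0.013160986323667924
t 7.9 yaw 48.85 F [-0.9  3.5  6.1] T [ 0.413  0.178 -0.128] j6eff -0.108 40.596853494644165 0.013283744670757772
t 8.15 yaw 48.45 F [-0.6  3.2  5.9] T [ 0.44   0.145 -0.135] j6eff -0.117 40.59937298297882 0.013631790264550987
```

```bash
s(){ python3 st.py | sed -E "s/ p .* yaw/ yaw/; s/q .*j6/j6/"; }
python3 -m jog '[[0,0,0.007,0,0,0,0],[0,0,0,0,0,0,0]]' >/dev/null; s
python3 -m jog '[[0,0,0.007,0,0,0,0],[0,0,0,0,0,0,0]]' >/dev/null; s
python3 -m jog '[[0,0,0.007,0,0,0,0],[0,0,0,0,0,0,0]]' >/dev/null; s
```

```text
t 8.4 yaw 48.05 F [-0.2  2.2  6.9] T [ 0.433  0.136 -0.163] j6eff -0.137 40.60525059700012 0.013844939717749518
t 8.65 yaw 47.64 F [-0.5  3.8  5.9] T [ 0.354  0.216 -0.16 ] j6eff -0.15 40.60902714729309 0.01343855657808579
t 8.9 yaw 47.25 F [-0.1  3.3  7.1] T [ 0.379  0.166 -0.152] j6eff -0.081 40.589967370033264 0.013454930169424947
```

```bash
s(){ python3 st.py | sed -E "s/ p .* yaw/ yaw/; s/q .*j6/j6/"; }
python3 -m jog '[[0,0,0.007,0,0,0,0],[0,0,0,0,0,0,0]]' >/dev/null; s
python3 -m jog '[[0,0,0.007,0,0,0,0],[0,0,0,0,0,0,0]]' >/dev/null; s
```

```text
t 9.15 yaw 46.86 F [-0.7  2.6  6.2] T [ 0.36   0.217 -0.008] j6eff -0.002 40.57340919971466 0.01348384423784578
t 9.4 yaw 46.47 F [-0.6  3.   4.8] T [0.416 0.261 0.079] j6eff 0.077 40.56668937206268 0.01368832294329938
```

The torque jumped back up, so the dial is in the notch. I'll release it and rise.

```bash
python3 -m jog '[[0,0,0,0,0,0,20],[0,0,0,0,0,0,40],[0,0,0,0,0,0,60],[0,0,0,0,0,0,60],[0,0,0,0,0,-0.03,60],[0,0,0,0,0,-0.05,60],[0,0,0,0,0,-0.05,0],[0,0,0,0,0,-0.04,0],[0,0,0,0,0,0,0],[0,0,0,0,0,0,0]]' >/dev/null; python3 st.py
python3 - <<'E'
from rig import *
from h import *
np.set_printoptions(precision=4,suppress=True)
d=optics.get_image('top');w=optics.get_image('wrist')
cv2.imwrite('pics/wrist2.png',w['pixels'][:,:,::-1])
for n,d,box in(('w',w,(0,0,640,480)),):
    red=big(mask(d,(0,190,120),(6,255,255),box));print(n,red.mean(0),ray(d,red,.06).mean(0))
    b=big(mask(d,(0,0,110),(180,60,255),box));print(cv2.minEnclosingCircle((ray(d,b,.048)[:,:2]*1000).astype(np.float32)))
s=observe();R=s['tool_rot'];print('to pin, tool axes',R.T@(np.array([.513,-.1777,.060])-s['position']))
E
```

```text
t 10.65 p [ 0.5027 -0.0995  0.2274] yaw 46.46 F [ 0.3 -0.7  0. ] T [0.055 0.048 0.022] q [-24.5  18.3  80.5  -0.   81.3 -70.9] j6eff 0.0 0.0 0.00020285462082850978
w [259.2063 294.1905] [ 0.5129 -0.1763  0.06  ]
((503.8492736816406, -99.14187622070312), 55.51459503173828)
to pin, tool axes [-0.0618 -0.0494  0.1669]
```

View pics/wrist2.png

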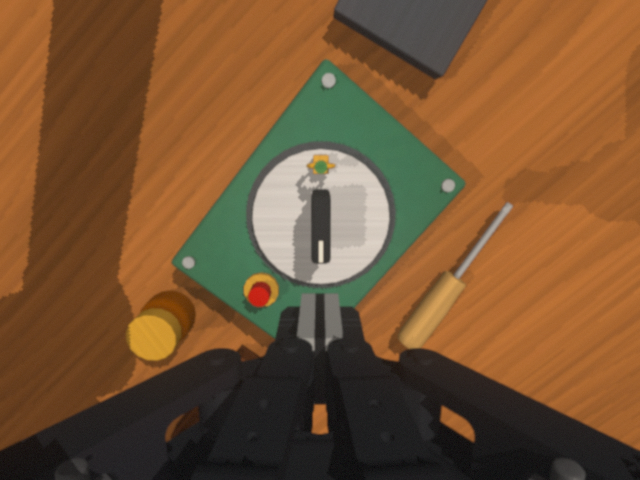

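The bar is still aligned with the tool at (320,190)–(320,260), so the dial settled where I left it. The pin is at (259,294), about (0.513, -0.177). Next I'll move over the pin and approach it.

```bash
python3 -m jog '[[0,0,0,-0.0306,-0.0245,0,0],[0,0,0,-0.0306,-0.0245,0,0],[0,0,0,0,0,0.05,0],[0,0,0,0,0,0.05,0],[0,0,0,0,0,0.04,0],[0,0,0,0,0,0.02,0],[0,0,0,0,0,0,0],[0,0,0,0,0,0,0]]' >/dev/null; python3 st.py
python3 -m jog '[[0,0,0,0,0,0.002,0],[0,0,0,0,0,0.002,0],[0,0,0,0,0,0,0]]' >/dev/null;  python3 st.py
```

```text
t 11.75 p [ 0.514  -0.1775  0.0688] yaw 46.47 F [0.3 0.7 0. ] T [-0.008  0.037  0.011] q [-31.5  31.1  88.7  -0.   60.2 -78. ] j6eff 0.0 0.0 6.76372666640219e-06
t 12.125 p [ 0.5137 -0.1773  0.0645] yaw 46.47 F [ 0.7  0.6 -0.8] T [ 0.023 -0.018 -0.007] q [-31.5  31.4  89.   -0.   59.6 -78. ] j6eff -0.0 0.0 -0.00012877100794099396
```

```bash
s(){ python3 st.py | sed -E "s/yaw.* F/F/; s/q .*//"; }
python3 -m jog '[[0,0,0,0,0,0.0015,0],[0,0,0,0,0,0.0015,0],[0,0,0,0,0,0,0]]' >/dev/null; s
python3 -m jog '[[0,0,0,0,0,0.001,0],[0,0,0,0,0,0.001,0],[0,0,0,0,0,0,0]]' >/dev/null; s
python3 -m jog '[[0,0,0,0,0,0.001,0],[0,0,0,0,0,0.001,0],[0,0,0,0,0,0,0]]' >/dev/null; s
python3 -m jog '[[0,0,0,0,0,0.0005,0],[0,0,0,0,0,0.0005,0],[0,0,0,0,0,0,0]]' >/dev/null; s
```

```text
t 12.5 p [ 0.5137 -0.1773  0.0612] F [-0.6 -0.2  0.1] T [-0.023  0.012 -0.013] 
t 12.875 p [ 0.5138 -0.1774  0.0594] F [-0.2  0.2  0.8] T [ 0.025  0.064 -0.016] 
t 13.25 p [ 0.5137 -0.1774  0.0573] F [ 0.1 -0.3  1.7] T [0.012 0.026 0.012] 
t 13.625 p [ 0.5137 -0.1774  0.0563] F [-0.8  0.1  0.9] T [-0.034 -0.028 -0.03 ]
```

```bash
s(){ python3 st.py | sed -E "s/yaw.* F/F/; s/q .*//"; }
python3 -m jog '[[0,0,0,0,0,0.0005,0],[0,0,0,0,0,0.0005,0]]' >/dev/null; s
python3 -m jog '[[0,0,0,0,0,0.0005,0],[0,0,0,0,0,0.0005,0]]' >/dev/null; s
```

```text
t 13.875 p [ 0.5137 -0.1774  0.0553] F [-0.2  0.2  3. ] T [-0.014  0.023 -0.01 ] 
t 14.125 p [ 0.5137 -0.1774  0.0543] F [ 0.4 -0.3  2.2] T [-0.024  0.027 -0.016]
```

Force is only about 3 N past the 4 mm blocking point, so the pin is going in.

```bash
s(){ python3 st.py | sed -E "s/yaw.* F/F/; s/q .*//"; }
python3 -m jog '[[0,0,0,0,0,0.0005,0],[0,0,0,0,0,0.0005,0]]' >/dev/null; s
python3 -m jog '[[0,0,0,0,0,0.0005,0],[0,0,0,0,0,0.0005,0]]' >/dev/null; s
python3 -m jog '[[0,0,0,0,0,0.0005,0],[0,0,0,0,0,0.0005,0]]' >/dev/null; s
python3 -m jog '[[0,0,0,0,0,0.0005,0],[0,0,0,0,0,0.0005,0]]' >/dev/null; s
```

```text
t 14.375 p [ 0.5137 -0.1774  0.0533] F [-1.3 -0.2  1.9] T [ 0.049  0.027 -0.002] 
t 14.625 p [ 0.5138 -0.1774  0.0523] F [ 0.2 -1.   2.3] T [ 0.001 -0.03  -0.083] 
t 14.875 p [ 0.5137 -0.1774  0.0513] F [1.2 0.5 2.8] T [-0.078 -0.059  0.064] 
t 15.125 p [ 0.5137 -0.1774  0.0503] F [ 0.3 -0.1  3. ] T [-0.031 -0.073 -0.003]
```

```bash
s(){ python3 st.py | sed -E "s/yaw.* F/F/; s/q .*//"; }
python3 -m jog '[[0,0,0,0,0,0.0005,0],[0,0,0,0,0,0,0]]' >/dev/null; s
python3 -m jog '[[0,0,0,0,0,0.0005,0],[0,0,0,0,0,0,0]]' >/dev/null; s
```

```text
t 15.375 p [ 0.5137 -0.1774  0.0498] F [ 0.4 -0.7  0.8] T [-0.078 -0.075  0.017] 
t 15.625 p [ 0.5137 -0.1774  0.0493] F [ 0.8 -1.   2.5] T [-0.157 -0.098  0.003]
```

```bash
s(){ python3 st.py | sed -E "s/yaw.* F/F/; s/q .*//"; }
python3 -m jog '[[0,0,0,0,0,0.0004,0],[0,0,0,0,0,0,0]]' >/dev/null; s
python3 -m jog '[[0,0,0,0,0,0.0003,0],[0,0,0,0,0,0,0]]' >/dev/null; s
python3 -m jog '[[0,0,0,0,0,0.0003,0],[0,0,0,0,0,0,0]]' >/dev/null; s
```

```text
t 15.875 p [ 0.5137 -0.1774  0.0489] F [ 0.7 -0.9  1.6] T [-0.122 -0.084  0.025] 
t 16.125 p [ 0.5138 -0.1774  0.0486] F [1.  0.3 1.8] T [-0.115 -0.189 -0.018] 
t 16.375 p [ 0.5137 -0.1774  0.0483] F [ 0.6 -0.9  2.1] T [-0.05  -0.183  0.013]
```

```bash
s(){ python3 st.py | sed -E "s/yaw.* F/F/; s/q .*//"; }
python3 -m jog '[[0,0,0,0,0,0.0003,0],[0,0,0,0,0,0,0]]' >/dev/null; s
python3 -m jog '[[0,0,0,0,0,0.0003,0],[0,0,0,0,0,0,0]]' >/dev/null; s
python3 -m jog '[[0,0,0,0,0,0.0003,0],[0,0,0,0,0,0,0]]' >/dev/null; s
```

```text
t 16.625 p [ 0.5137 -0.1774  0.0481] F [ 0.5 -0.7  2.7] T [-0.048 -0.102  0.046] 
t 16.875 p [ 0.5137 -0.1774  0.048 ] F [-0.4 -0.3  6.6] T [-0.005 -0.005  0.016] 
t 17.125 p [ 0.5138 -0.1774  0.048 ] F [-1.4  0.4  9.2] T [0.066 0.178 0.01 ]
```

The force rises at z = 48.0 mm, which is the hard stop, so the pin is home. I'll retreat straight up and check.

```bash
python3 -m jog '[[0,0,0,0,0,0,0],[0,0,0,0,0,-0.005,0],[0,0,0,0,0,-0.03,0],[0,0,0,0,0,-0.05,0],[0,0,0,0,0,-0.05,0],[0,0,0,0,0,-0.05,0],[0,0,0,0,0,0,0],[0,0,0,0,0,0,0]]'
python3 - <<'E'
from rig import *
from h import *
d=optics.get_image('scene');c=d['pixels'][180:380,80:380,::-1]
cv2.imwrite('pics/end.png',cv2.resize(c,(780,520),interpolation=cv2.INTER_CUBIC))
red=big(mask(d,(0,190,120),(6,255,255),(190,255,212,285)));print(red.mean(0),ray(d,red,.048).mean(0))
E
```

```text
time_s: 18.12
position: [0.5132, -0.1771, 0.2315]
tool_rot: [[-0.725, 0.689, -0.002], [0.689, 0.725, 0.001], [0.002, -0.0, -1.0]]
ft_force: [0.1, 0.2, -0.3]
grip_width: 0.0
gripper_force: 0.0
[200.82608696 266.30434783] [ 0.51339693 -0.17801277  0.048     ]
```

View pics/end.png

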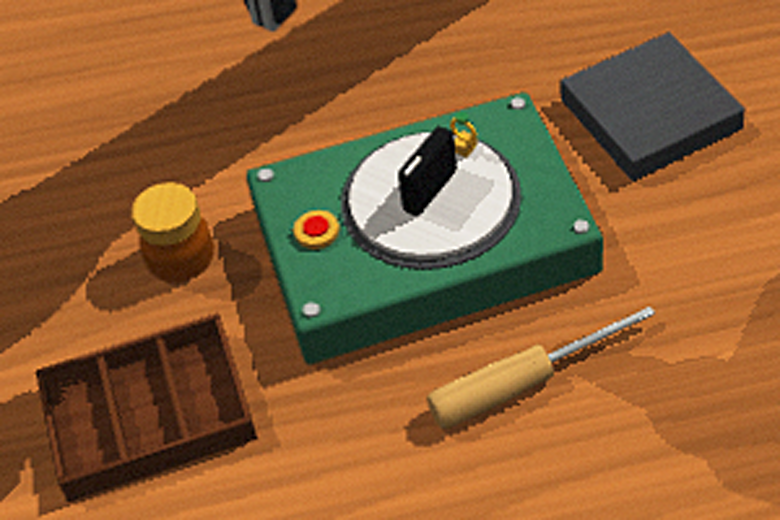

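The pin at (316,226) is down flush in its collar, the bar is turned at (428,170), the bystanders are in place and the gripper is clear.

```bash
python3 -c "
from rig import job
print(job.close_job())"
```

```text
the job is handed in; nothing more can be done
None
```

I turned the dial clockwise into its notch, pressed the lock pin to its hard stop with about 9 N on the wrist sensor, left the neighbouring items where they stood, moved the arm clear and handed the job in at about 18 s; no verdict was returned.

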